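# Hold the hardness probe on the red ring beside the weld

## Robot

A 7-joint arm with a two-finger parallel gripper is mounted at the origin on a cart in front of the work surface, level with it; the furniture and walls round the work are solid. World frame = base frame: x ahead of the robot, y to its left, z up, the work surface at z = 0. Lengths are in m, angles in rad, forces in N, time in s.
With the tool pointing down it reaches from about 0.4 to 0.85 m from the base axis. Payload 4.5 kg.
Tool frame: the origin (TCP) lies at the very end of the fingers, on their centre line; the grasp point (between the pads) lies 19 mm behind it; z points along the fingers, y is the line along which they close (so a half turn about z gives the same grasp; the last joint's range is limited). The gripper opens to 88 mm and grips with 3 to 60 N. Pads are 18 mm wide; open, the fingers measure 123 mm over their backs; the gripper's body (75 mm by 187 mm) begins 45 mm behind the grasp point.
Start: joints at [1.162, 0.689, -0.195, 1.565, 0.157, 0.902, -0.215], TCP at [0.268, -0.565, 0.239] pointing down, gripper open.
Joint ranges: [-3.01, 3.01], [-0.46, 2.08], [-1.47, 1.51], [0.13, 2.56], [-1, 4.14], [0.04, 2.09], [-2.66, 2.66]. Speed limits (rad/s): [2.57, 2.57, 3.14, 3.14, 3.14, 3.14, 3.14].

## Interface

Orientations are given as a unit quaternion [x, y, z, w].
In Python, from plant import r gives the robot as it stands. The module is installed in compiled form; this text tells all that it offers.
- The arm moves only by the tool step_arm, never from a script. Its argument "increments" is a list of rows, each a list of 2 entries, a list of its own where there are three numbers: the shift along the world's x, y, z in cm, then the turn, a rotation vector about the world's x, y, z in degrees. A call has exactly 10 rows; each row shifts and turns the commanded pose from where the row before left it; what a row does not reach is not made up. A row lasts 1/10 s, in which the tool goes at most 50 mm and 8.59 degrees, less where a joint would pass 70% of its speed; a pose out of reach is approached as far as the arm can. A call is refused whole if a number of a shift passes 5 or a number of a turn 8.59, either way. A call with a gripper value outside its range is refused whole. "fingers" is the opening, from 0 (shut) to 1 (fully open), set as the call begins (left out, the last holds). The fingers move at their own pace and stop on an object; "grip_force" is the grip in N (left out, the last holds). Time passes only in rows, so rows that do not move let the fingers close, or fill a call up. It gives the time, the measured TCP pose, the force, the opening and the grip force at its end, in the units of the state.
- r.get_state(): the state, without advancing time (a new reading comes with each control period).
- r.snapshot(name): name is "scene" or "top"; returns (picture, depth): 400x640x3 uint8, red, green, blue; 400x640 float32, m along the optical axis (not along the pixel's ray), 0 where there is no reading.
- r.calibration(name): a dict with "fov_y" (degrees; the focal length in pixels is half the picture's height over the tangent of half this angle, whatever the lens; pixels are square), "cx", "cy" (the principal point, pixels), "k1" (the pictures are not rectified: a ray, as slopes to the right and down, at radius r is drawn at 1 + k1 r^2 times it, then the intrinsics apply), "R" (3x3) and "t" (3): a world point X has camera coordinates R X + t. Camera axes: x right, y down, z forward; pixel columns grow to the right and rows downward; lengths in m; the calibration is good to about 2 mm. A picture is of the moment at which its call begins. calibration takes no time and is no camera call.
- r.finish_job(): hands the job in; it is judged then, once.
The state is a dict: "clock": time; "q": joint angles; "qd": joint speeds; "joint_torque": joint torques, N m; "tool_pos": TCP position; "eef_rot": TCP orientation; "contact_force": force on the tool from outside, world axes, zero at the start; "moment": the same for the moment, N m; "opening": opening from 0.0 (shut) to 1.0 (fully open); "finger_force": force on a finger pad.
Only numpy, scipy, OpenCV 4.12 (cv2) and the standard library are available. Lean on these libraries where they do the work, as an engineer would, in place of code of your own. Each camera call takes 0.05 s, during which the arm holds its last target. There are 200 camera calls.

## Task

Take a hardness reading on the welded test plate: lift the probe carrier out of its dock by the black hand grip, hang its hook fully down on the guide bar right beside the brass datum collar, then slide it along, hook still over the bar and tip clear of the plate, until the probe stands over the red ring. There let the hook down fully on the bar with the carrier level, so that the sprung tip presses lightly inside the red ring with its stem about half way in, and finish while gripping and holding it so. Never press the tip on the plate away from the red ring or push the stem right in, and leave the other things on the table alone.

Things in the scene. Friction and masses are not known exactly. Their poses are not given: they have to be found in the camera images.
- jig: Fixed inspection jig: blue base plate 190 x 410 x 12 mm, two posts with a round guide bar, and a welded test plate. Origin: centre of the base's underside, on the table; x from the plate towards the bar, y along the bar to the left, z up. Posts at y = -188 and +188 mm, 22 mm wide, tops at z = 103 mm. Beside the plate (y under -90 mm) the base's top is at z = 12 mm
- bar_datum (a point): Point on the axis of the guide bar (12 mm in diameter, level, jig x = +75, z = 90 mm) where the middle of the carrier's hook lies when the hook touches the brass datum collar (24 mm in diameter, jig y = -171 to -161 mm); this point is at y = -146 mm. Axes as the jig's: +y runs along the bar away from the collar
- bar_far_end (a point): Point on the bar's axis at the inner face of the far (left) post, jig frame y = +177 mm
- plate_edge (a point): Middle of the test plate's short edge nearest the collar, on its top (jig x = +6, y = -90, z = 30 mm). The plate, 120 x 250 x 10 mm, runs from here along +y; its top is 60 mm below the bar's axis. The weld bead, 2.6 mm high and 12 mm wide, runs along y through this point
- red_ring: Red paint-marker ring, 21 mm across outside and 16 mm inside, on the test plate's top beside the weld: the spot to probe. Origin: its centre, on the plate's surface (z = 30 mm), at jig x = -15 mm, that is 90 mm in front of the bar's axis; somewhere between y = -20 and +135 mm in the jig
- black_ring: Black paint-marker ring like the red one, elsewhere along the same line: not to be probed
- dock: Fixed grey dock where the carrier hangs at the start: base 150 x 70 x 8 mm, origin at the centre of its underside (below the grip), x as the carrier's. Two upright walls 40 mm wide, tops at z = 91 mm: the rear one (x = +45 mm, 11 mm thick) stands in the hook, the front one (x = -23 mm) carries the arm between two lips 10 mm high. The carrier lifts straight up; 40 mm frees it
- probe_carrier: Loose probe carrier, 0.26 to 0.38 kg: aluminium arm 26 mm wide, x = -108 to +14, z = +6 to +18 mm; black inverted-U hook at the rear, black hand grip in the middle, orange probe in front. Origin: centre of the hook's seat, on the bar's axis when fully down (85 mm above the table in the dock); x from probe to hook, z up. Its centre of mass is near the grip. Level in the dock
- hook_mouth (a point): Middle of the hook's open lower end, 29 mm below the carrier's origin. The hook is 30 mm wide along y; its slot is 14 mm wide (for the 12 mm bar) down to 16 mm below the origin, then flares to a mouth about 30 mm wide
- grip (a point): Middle of the carrier's hand grip: an upright square rubber post 26 x 26 mm from z = +18 to +70 mm (carrier frame), here at x = -45, y = 0, z = +46 mm; axes as the carrier's. Take it from above, across x or across y
- probe_tip (a point): Lower end of the probe's round spring-loaded steel tip (8 mm in diameter), at x = -90, y = 0, z = -65 mm in the carrier's frame while the stem is free; it moves up with the stem. The housing above it is 27 mm in diameter, z = -46 to +24 mm
- probe_stem (a joint): How far the stem is pushed into the probe, m: 0 free, 0.010 right in. Spring 600 N/m, preload 1 N (about 4 N half way). With the hook fully down on the bar and the carrier level over the plate it reads 0.005. The tip is clear of the plate when the hook is raised by over 6 mm (its legs straddle the bar up to 20 mm) or the nose is tilted up
- clamp_pin_1: Bystander: bright weld-table pin with a red ring standing on its head, 29 mm across, 45 mm high, origin at the centre of its underside; to be left alone
- try_square_1: Bystander: engineer's square lying flat, 77 x 118 x 14 mm, origin at the centre of its underside; to be left alone
- tape_measure: Bystander: yellow tape measure standing on its edge, 32 x 72 x 62 mm, origin at the centre of its underside; to be left alone
- gauge_block_1: Bystander: ground steel block standing on end, 25 x 50 x 70 mm, origin at the centre of its underside; to be left alone

How it is judged:
By the outcome, as a careful person would: the job done as asked, in the order asked, and still so for the second after the job is handed in, while the arm keeps its last pose, push and grip.
It also fails if it takes over 45 s, if anything falls off the work surface, if the arm or the gripper's body presses on something with over 40 N, if the wrist force passes 120 N, or if a joint passes its speed limit or range.

## Working session

There is one attempt and no reset: what is moved stays moved. The work goes in short steps, Python scripts to look and compute and a tool call to move; the robot and the scene stay as the last step left them, time stands still between calls to the robot, and variables do not carry over. Pictures are saved under pics/ and viewed, at most 10 in all, crops included, and the job is handed in when it is done.

Besides the shell and the picture viewer there is one more tool, called after ">>>" by a JSON object that holds its "op" and its "data". step_arm: Moves the arm, as the interface text tells. Its arguments: {"type":"object","properties":{"increments":{"type":"array","items":{"type":"array"}},"fingers":{"type":"number"},"grip_force":{"type":"number"}},"required":["increments"]}

```bash
mkdir -p pics
cat > h.py <<'E'
import numpy as np, cv2
from plant import r
def snap(n,name):
    p,d=r.snapshot(n); np.savez(f'{name}.npz',p=p,d=d); cv2.imwrite(f'pics/{name}.png',p[:,:,::-1]); return p,d
def K(n):
    c=r.calibration(n); f=200/np.tan(np.radians(c['fov_y'])/2); return c,f
def ray(n,uv):
    c,f=K(n); uv=np.atleast_2d(np.asarray(uv,float))
    D=np.c_[(uv[:,0]-c['cx'])/f,(uv[:,1]-c['cy'])/f]; s=D.copy()
    for _ in range(20): s=D/(1+c['k1']*(s**2).sum(1,keepdims=True))
    R=np.array(c['R']);t=np.array(c['t'])
    return -R.T@t,(np.c_[s,np.ones(len(s))])@R   # origin, dirs (unit depth)
def onz(n,uv,z):
    o,d=ray(n,uv); return o+d*((z-o[2])/d[:,2])[:,None]
def pts(n,d):
    v,u=np.mgrid[0:400,0:640]; o,D=ray(n,np.c_[u.ravel(),v.ravel()])
    return (o+D*d.reshape(-1,1)).reshape(400,640,3)
E
python3 - <<'E'
from h import *
for n in('scene','top'):
    snap(n,n+'0'); c,f=K(n); print(n,f,c)
print(r.get_state())
E
```

```text
scene 512.9229942737995 {'fov_y': 42.60381670175766, 'cx': 321.0581237189157, 'cy': 200.94185636760366, 'k1': 0.009502872649366025, 'R': array([[-0.8516254 , -0.52392407, -0.01541915],
       [-0.36729518,  0.61749917, -0.69554944],
       [ 0.3739364 , -0.58668419, -0.71831276]]), 't': array([0.46599131, 0.28527742, 1.49999579])}
top 440.1586665962678 {'fov_y': 48.87234755711255, 'cx': 317.52287379576717, 'cy': 199.32711233108185, 'k1': -0.015811303263373294, 'R': array([[-0.02489612, -0.99968666,  0.00260118],
       [-0.99457593,  0.02450582, -0.10108499],
       [ 0.10098957, -0.00510369, -0.99487439]]), 't': array([-0.00237842,  0.55575767,  1.49469523])}
{'clock': 0.1, 'q': array([ 1.16179733,  0.68991229, -0.19454618,  1.56617101,  0.15730162,
        0.90250257, -0.2150833 ]), 'qd': array([ 8.44247012e-04, -1.63091487e-03, -1.06494887e-03, -3.01787958e-03,
       -6.36946415e-04, -6.32819867e-05, -1.07371232e-03]), 'joint_torque': array([-2.62851878e-03, -5.28497493e+01, -1.27147414e+00, -1.53837901e+01,
       -5.25936310e-02,  1.95313973e-03, -2.56464563e-05]), 'tool_pos': array([ 0.26753933, -0.56425099,  0.23800169]), 'eef_rot': array([ 9.75579165e-01,  2.19646653e-01, -2.23223712e-04, -7.68777850e-04]), 'contact_force': array([-0.27780993,  0.71601656,  0.78244355]), 'moment': array([-0.00734398, -0.00435306,  0.00317519]), 'finger_force': 0.0, 'opening': 0.9989019385545284}
```

View pics/top0.png

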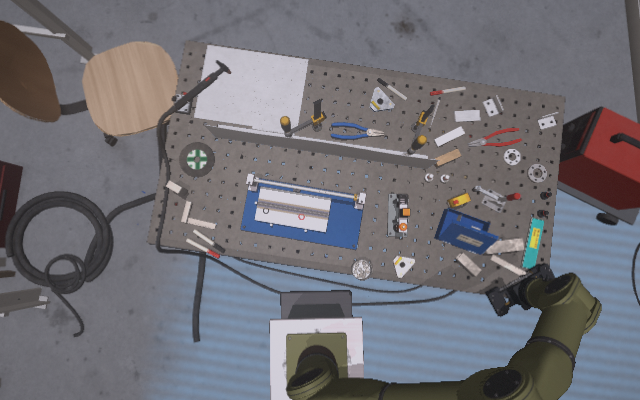

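View pics/scene0.png

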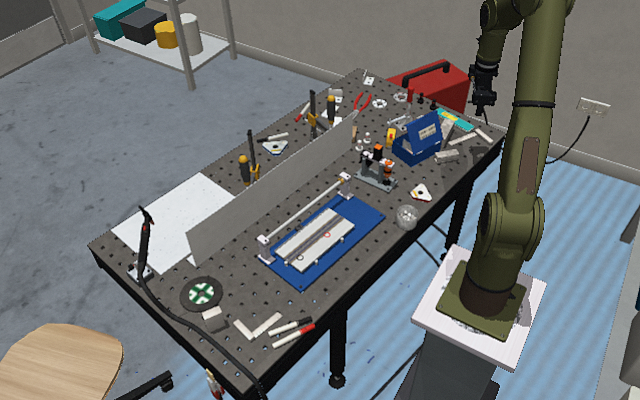

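The top view shows the jig centred at about (303,214), red ring at about (302,216), and the dock and carrier at about (398,215). An upright sheet runs behind the bar. I'll crop in closer.

Run:
```python
from h import *
a=cv2.imread('pics/top0.png')[165:265,230:430]; b=cv2.imread('pics/scene0.png')[130:300,240:440]
cv2.imwrite('pics/crop.png',np.vstack([cv2.resize(a,(600,300),interpolation=2),cv2.resize(b[:,:],(353,300),interpolation=2) if 0 else cv2.copyMakeBorder(cv2.resize(b,(353,300),interpolation=2),0,0,0,247,0)]))
d=np.load('top0.npz');P=pts('top',d['d']);p=d['p'].astype(int);hsv=cv2.cvtColor(d['p'],cv2.COLOR_RGB2HSV)
H,S,V=[hsv[...,i].astype(int) for i in range(3)]
m=np.zeros((400,640),bool);m[165:265,235:370]=1
blue=m&(H>100)&(H<125)&(S>120)
print('blue',blue.sum(),np.median(P[blue],0))
# base rect on z=.012 plane
v,u=np.nonzero(blue);q=onz('top',np.c_[u,v],.012);rc=cv2.minAreaRect(q[:,:2].astype(np.float32));print(rc)
red=m&((H<8)|(H>172))&(S>100)
n,l,st,ce=cv2.connectedComponentsWithStats(red.astype(np.uint8))
for i in range(1,n): print('red',st[i],ce[i],onz('top',ce[i],.03))
m2=np.zeros_like(m);m2[185:240,380:420]=1
org=m2&(H>3)&(H<20)&(S>150)
n,l,st,ce=cv2.connectedComponentsWithStats(org.astype(np.uint8))
for i in range(1,n): print('org',st[i],ce[i],P[l==i].mean(0))
```

```text
blue 2723 [ 0.46480253 -0.04963141  0.01187404]
((0.5044743418693542, 0.03875638544559479), (0.4065800607204437, 0.17110857367515564), 78.85254669189453)
red [299 214   2   2   2] [299.5 214.5] [[0.50437263 0.04721626 0.03      ]]
red [302 214   1   1   1] [302. 214.] [[0.50588456 0.03857409 0.03      ]]
red [299 217   1   2   2] [299.  217.5] [[0.49407694 0.0491513  0.03      ]]
red [302 216   3   4   4] [303.25 217.5 ] [[0.49371587 0.03453221 0.03      ]]
org [403 209   7   7  47] [406.         211.87234043] [ 0.49595852 -0.29470479  0.15362175]
org [399 223   8   7  33] [402.60606061 226.33333333] [ 0.45210014 -0.29087672  0.1080763 ]
```

View pics/crop.png

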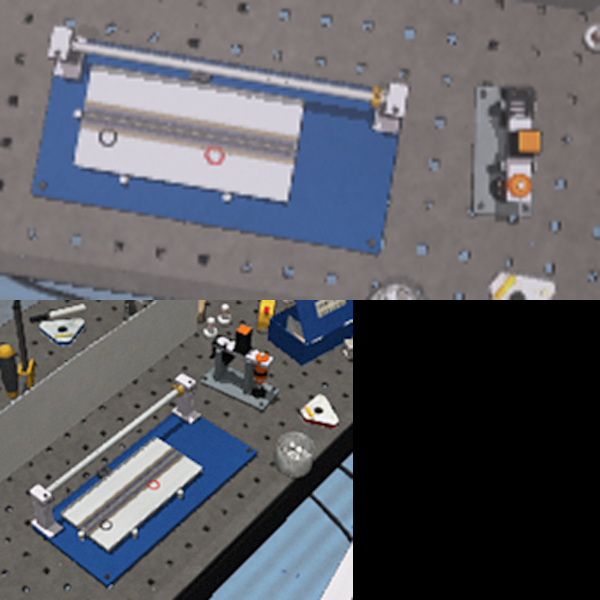

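Top crop: the grip has an orange cap at about (406,212) and the probe's orange head is at about (403,226). The collar is at the right-hand (-y) post, the red ring is nearer the collar and the black ring is further left. Next I need precise poses from both views.

Run:
```python
from h import *
for n in('top','scene'):
    d=np.load(n+'0.npz');P=pts(n,d['d']);hsv=cv2.cvtColor(d['p'],cv2.COLOR_RGB2HSV)
    H,S,V=[hsv[...,i].astype(int) for i in range(3)]
    X,Y,Z=P[...,0],P[...,1],P[...,2]
    reg=(X>.4)&(X<.68)&(Y>-.2)&(Y<.28)
    print(n)
    post=reg&(Z>.0985)&(Z<.108)
    k,l,st,ce=cv2.connectedComponentsWithStats(post.astype(np.uint8))
    for i in range(1,k):
        if st[i][4]>8: print(' post',st[i][4],onz(n,ce[i],.103),P[l==i].mean(0))
    # bar
    b=reg&(Z>.088)&(Z<.0985)&(S<60)
    q=P[b]; 
    f=cv2.fitLine(q[:,:2].astype(np.float32),cv2.DIST_HUBER,0,.01,.01).ravel(); print(' bar',b.sum(),f,np.degrees(np.arctan2(-f[0],f[1])),q[:,2].mean())
    red=reg&((H<10)|(H>170))&(S>60)&(abs(Z-.03)<.008)
    v,u=np.nonzero(red); q=onz(n,np.c_[u,v],.03);print(' red',len(u),q.mean(0),cv2.minEnclosingCircle(q[:,:2].astype(np.float32)), u.mean(),v.mean())
    col=reg&(H>12)&(H<28)&(S>110)&(Z>.07); print(' collar',col.sum(),P[col].mean(0) if col.any() else '')
    pl=reg&(abs(Z-.03)<.004)&(S<60)
    v,u=np.nonzero(pl);q=onz(n,np.c_[u,v],.03);print(' plate',cv2.minAreaRect(q[:,:2].astype(np.float32)))
    c=(X>.4)&(X<.6)&(Y>-.36)&(Y<-.25)
    for nm,m in(('grip',c&(abs(Z-.155)<.006)&(S>140)),('probe',c&(abs(Z-.109)<.005)&(S>140)),('allhi',c&(Z>.115)&(Z<.147))):
        if m.sum(): 
            v,u=np.nonzero(m);z={'grip':.155,'probe':.109,'allhi':.12}[nm];q=onz(n,np.c_[u,v],z)
            print(' ',nm,m.sum(),P[m].mean(0),P[m].min(0),P[m].max(0),cv2.minAreaRect(q[:,:2].astype(np.float32)))
    ba=c&(abs(Z-.008)<.004)&(H>95)&(H<125)|0>0
    # wall sheet
    w=(X>.6)&(X<1.0)&(Y>-.3)&(Y<.3)&(Z>.05); print(' wall',w.sum(),P[w].min(0),P[w].max(0))
    for y in(-.3,-.2,-.1,0,.1,.2):
        ww=w&(abs(Y-y)<.02); print(y,P[ww].min(0)[[0,2]] if ww.any() else '',P[ww].max(0)[[0,2]] if ww.any() else '')
```

```text
top
 post 60 [[0.62139032 0.20655188 0.103     ]] [0.62134693 0.20649959 0.10333492]
 post 56 [[ 0.54915307 -0.16122538  0.103     ]] [ 0.54916976 -0.16123334  0.10292629]
 post 12 [[ 0.55339742 -0.14012891  0.103     ]] [ 0.55342374 -0.140152    0.10275711]
 bar 336 [0.19314386 0.9811705  0.5868331  0.03084697] -11.1363125 0.09416040136512042
 red 18 [0.4977372  0.04219089 0.03      ] ((0.4973564147949219, 0.042202696204185486), 0.011146201752126217) 301.0 216.38888888888889
 collar 17 [ 0.52655682 -0.11635965  0.35527353]
 plate ((0.5274587869644165, 0.07967845350503922), (0.2687409222126007, 0.13749931752681732), 78.60250854492188)
  grip 47 [ 0.49555142 -0.29468364  0.15363373] [ 0.48570538 -0.30544453  0.14905438] [ 0.50529491 -0.28475321  0.15812423] ((0.4954642355442047, -0.29440489411354065), (0.019277138635516167, 0.019031241536140442), 88.57010650634766)
  probe 31 [ 0.45200963 -0.29163552  0.10808488] [ 0.44324646 -0.30294316  0.10423608] [ 0.46296074 -0.27892279  0.11273047] ((0.4531635046005249, -0.29040291905403137), (0.02297336235642433, 0.019536755979061127), 88.55480
[... 1592 characters left out ...]
5073), (0.017072195187211037, 0.026391901075839996), 26.1978759765625)
  allhi 69 [ 0.49267687 -0.28779127  0.13021395] [ 0.45009017 -0.30666497  0.1150157 ] [ 0.51029862 -0.27818793  0.14696417] ((0.48977404832839966, -0.2933139204978943), (0.041625138372182846, 0.07197416573762894), 49.7016487121582)
 wall 4704 [ 0.60051707 -0.29996546  0.05000594] [0.83518369 0.29986673 0.28153275]
-0.3 [0.67262785 0.05096232] [0.68423036 0.17083944]
-0.2 [0.68360087 0.05032753] [0.70364382 0.17010387]
-0.1 [0.70644622 0.05154792] [0.72243358 0.17498892]
0 [0.72290418 0.05060193] [0.83518369 0.28153275]
0.1 [0.60051707 0.0500137 ] [0.78519878 0.26684272]
0.2 [0.60251884 0.0503911 ] [0.7740447  0.17416845]
```

Run:
```python
from h import *
d=np.load('top0.npz');P=pts('top',d['d']);X,Y,Z=P[...,0],P[...,1],P[...,2]
c=(X>.4)&(X<.6)&(Y>-.38)&(Y<-.2)&(Z>.0055)&(Z<.0115)
c=cv2.morphologyEx(c.astype(np.uint8),cv2.MORPH_OPEN,np.ones((2,2)))
n,l,st,ce=cv2.connectedComponentsWithStats(c);print(st)
m=(X>.4)&(X<.6)&(Y>-.38)&(Y<-.2)&(Z>.0055)
n,l,st,ce=cv2.connectedComponentsWithStats(m.astype(np.uint8));i=1+st[1:,4].argmax();m=(l==i)
for mm in(m&(Z<.012),):
  q=P[mm][:,:2].astype(np.float32);print(len(q),cv2.minAreaRect(q),q.min(0),q.max(0))
a=m&(Z>.096)&(Z<.106);q=P[a];print('arm',len(q),q.mean(0),cv2.fitLine(q[:,:2].astype(np.float32),cv2.DIST_L2,0,.01,.01).ravel(),cv2.minAreaRect(q[:,:2].astype(np.float32)))
# left edge of base: leftmost pixel per row
rows=[(np.nonzero(m[v])[0].min(),v) for v in range(400) if m[v].sum()>8]
q=onz('top',rows,.008);print(np.polyfit(q[3:-3,0],q[3:-3,1],1),q[[0,-1]])
```

```text
[[     0      0    640    400 255873]
 [   389    195      2      2      4]
 [   393    195      5      5     12]
 [   391    200      2      3      6]
 [   390    204      3      3      8]
 [   396    206      2      2      4]
 [   389    211     11     11     55]
 [   390    224      2      2      4]
 [   393    226      4      5     10]
 [   390    230      2      2      4]
 [   393    232      3      3      8]
 [   397    234      3      3      8]
 [   403    236      2      2      4]]
293 ((0.4943433701992035, -0.29310187697410583), (0.06972961872816086, 0.15193681418895721), 87.48045349121094) [ 0.41888738 -0.32956815] [ 0.5705538  -0.25538862]
arm 174 [ 0.50216625 -0.29412006  0.10202358] [ 0.997707   -0.06768092  0.5021663  -0.29412007] ((0.4948384463787079, -0.29294323921203613), (0.030959824100136757, 0.12310854345560074), 84.2877426147461)
[-0.05956993 -0.23380526] [[ 0.5702816  -0.26422927  0.008     ]
 [ 0.4233089  -0.25821228  0.008     ]]
```

>>> {"op": "step_arm", "data": {"increments": [[[2.3, 2.7, 0], [0, 0, 6.1]], [[2.3, 2.7, 0], [0, 0, 6.1]], [[2.3, 2.7, 0], [0, 0, 6.1]], [[2.3, 2.7, 0], [0, 0, 6.1]], [[2.3, 2.7, 0], [0, 0, 6.1]], [[2.3, 2.7, 0], [0, 0, 6.1]], [[2.3, 2.7, 0], [0, 0, 6.1]], [[2.3, 2.7, 0], [0, 0, 6.1]], [[2.3, 2.7, 0], [0, 0, 6.1]], [[2.0, 2.7, 0], [0, 0, 6.1]]], "fingers": 0.57}}

```text
clock: 1.1
tool_pos: [0.4956, -0.2934, 0.2384]
eef_rot: [0.728, 0.686, 0.0, -0.0]
contact_force: [1.0, -0.5, -0.5]
opening: 0.571
finger_force: 0.0
```

>>> {"op": "step_arm", "data": {"increments": [[[0, 0, -1.5], [0, 0, 0]], [[0, 0, -1.5], [0, 0, 0]], [[0, 0, -1.5], [0, 0, 0]], [[0, 0, -1.5], [0, 0, 0]], [[0, 0, -1.5], [0, 0, 0]], [[0, 0, 0], [0, 0, 0]], [[0, 0, 0], [0, 0, 0]], [[0, 0, 0], [0, 0, 0]], [[0, 0, 0], [0, 0, 0]], [[0, 0, 0], [0, 0, 0]]]}}

```text
clock: 2.1
tool_pos: [0.4951, -0.2949, 0.1643]
eef_rot: [0.729, 0.684, 0.0, 0.001]
contact_force: [-0.0, -0.2, 0.0]
opening: 0.567
finger_force: 0.0
```

Run:
```python
from h import *
snap('scene','s1'); snap('top','t1'); s=r.get_state(); print(s['q'],s['tool_pos'])
a=cv2.imread('pics/s1.png')[110:230,320:440]
b=cv2.imread('pics/t1.png')[165:265,350:450]
cv2.imwrite('pics/s1c.png',np.hstack([cv2.resize(a,(400,400),interpolation=2),cv2.resize(b,(400,400),interpolation=2)]))
```

```text
[ 0.69935736  0.74765601 -0.41711373  1.78127503  0.43909066  0.70512197
 -0.02151148] [ 0.49496736 -0.29485983  0.16413372]
```

View pics/s1c.png

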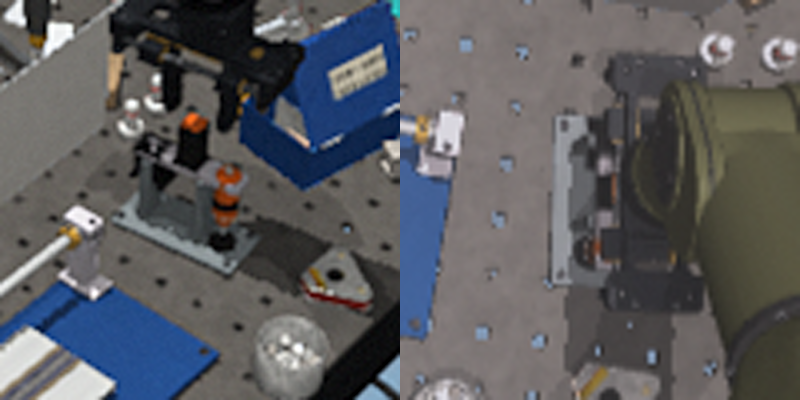

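The fingers straddle the grip along x, just above the cap (crop 195,120). Lowering.

>>> {"op": "step_arm", "data": {"increments": [[[0.1, 0.1, -0.8], [0, 0, 0]], [[0, 0, -0.8], [0, 0, 0]], [[0, 0, -0.8], [0, 0, 0]], [[0, 0, -0.8], [0, 0, 0]], [[0, 0, -0.8], [0, 0, 0]], [[0, 0, -0.8], [0, 0, 0]], [[0, 0, -0.2], [0, 0, 0]], [[0, 0, 0], [0, 0, 0]], [[0, 0, 0], [0, 0, 0]], [[0, 0, 0], [0, 0, 0]]]}}

```text
clock: 3.2
tool_pos: [0.4961, -0.2938, 0.1141]
eef_rot: [0.729, 0.684, 0.0, 0.0]
contact_force: [-0.2, 0.7, -0.6]
opening: 0.568
finger_force: 0.0
```

>>> {"op": "step_arm", "data": {"increments": [[[0, 0, 0], [0, 0, 0]], [[0, 0, 0], [0, 0, 0]], [[0, 0, 0], [0, 0, 0]], [[0, 0, 0], [0, 0, 0]], [[0, 0, 0], [0, 0, 0]], [[0, 0, 0], [0, 0, 0]], [[0, 0, 0], [0, 0, 0]], [[0, 0, 0], [0, 0, 0]], [[0, 0, 0], [0, 0, 0]], [[0, 0, 0], [0, 0, 0]]], "fingers": 0.0, "grip_force": 8}}

```text
clock: 4.2
tool_pos: [0.4978, -0.2938, 0.1142]
eef_rot: [0.729, 0.685, 0.001, 0.002]
contact_force: [5.3, 0.1, -1.7]
opening: 0.296
finger_force: 8.0
```

Gripped at 26 mm. The arm is pulled +x, so I'll centre it, tighten the grip and lift.

>>> {"op": "step_arm", "data": {"increments": [[[0.2, 0, 0], [0, 0, 0]], [[0, 0, 0], [0, 0, 0]], [[0, 0, 0], [0, 0, 0]], [[0, 0, 0], [0, 0, 0]], [[0, 0, 0], [0, 0, 0]], [[0, 0, 0], [0, 0, 0]], [[0, 0, 0], [0, 0, 0]], [[0, 0, 0], [0, 0, 0]], [[0, 0, 0], [0, 0, 0]], [[0, 0, 0], [0, 0, 0]]], "grip_force": 40}}

```text
clock: 5.2
tool_pos: [0.4979, -0.2938, 0.1141]
eef_rot: [0.729, 0.684, 0.0, 0.0]
contact_force: [2.2, -0.1, 5.3]
opening: 0.294
finger_force: 40.0
```

>>> {"op": "step_arm", "data": {"increments": [[[0, 0, 0.5], [0, 0, 0]], [[0, 0, 0.5], [0, 0, 0]], [[0, 0, 0.5], [0, 0, 0]], [[0, 0, 0.8], [0, 0, 0]], [[0, 0, 1], [0, 0, 0]], [[0, 0, 1], [0, 0, 0]], [[0, 0, 1], [0, 0, 0]], [[0, 0, 1], [0, 0, 0]], [[0, 0, 0.7], [0, 0, 0]], [[0, 0, 0], [0, 0, 0]]]}}

```text
clock: 6.2
tool_pos: [0.4983, -0.294, 0.185]
eef_rot: [0.729, 0.684, 0.0, 0.001]
contact_force: [1.2, 1.2, -3.3]
opening: 0.292
finger_force: 40.0
```

>>> {"op": "step_arm", "data": {"increments": [[[0.15, 1.9, 0], [0, 0, -0.85]], [[0.15, 2.0, 0], [0, 0, -0.85]], [[0.15, 2.0, 0], [0, 0, -0.85]], [[0.15, 2.0, 0], [0, 0, -0.85]], [[0.15, 2.0, 0], [0, 0, -0.85]], [[0.15, 2.0, 0], [0, 0, -0.85]], [[0.15, 2.0, 0], [0, 0, -0.85]], [[0.15, 2.0, 0], [0, 0, -0.85]], [[0.15, 1.5, 0], [0, 0, -0.85]], [[0.1, 1.0, 0], [0, 0, 0]]]}}

```text
clock: 7.2
tool_pos: [0.5123, -0.1082, 0.1836]
eef_rot: [0.773, 0.635, 0.0, -0.0]
contact_force: [0.5, -0.0, -3.4]
opening: 0.289
finger_force: 40.0
```

Run:
```python
from h import *
snap('scene','s2'); snap('top','t2'); s=r.get_state(); print(s['q'],s['tool_pos'],s['eef_rot'],s['contact_force'])
a=cv2.imread('pics/s2.png')[130:230,290:390]
b=cv2.imread('pics/t2.png')[160:260,300:400]
cv2.imwrite('pics/s2c.png',np.hstack([cv2.resize(a,(400,400),interpolation=2),cv2.resize(b,(400,400),interpolation=2)]))
```

```text
[ 0.34043046  0.65419219 -0.357586    1.92106229  0.36804793  0.63023401
 -0.44347341] [ 0.51253387 -0.10795483  0.18369257] [ 7.72153045e-01  6.35436415e-01  3.29788081e-04 -3.57621412e-04] [ 0.10807773  0.80127401 -3.75439887]
```

View pics/s2c.png

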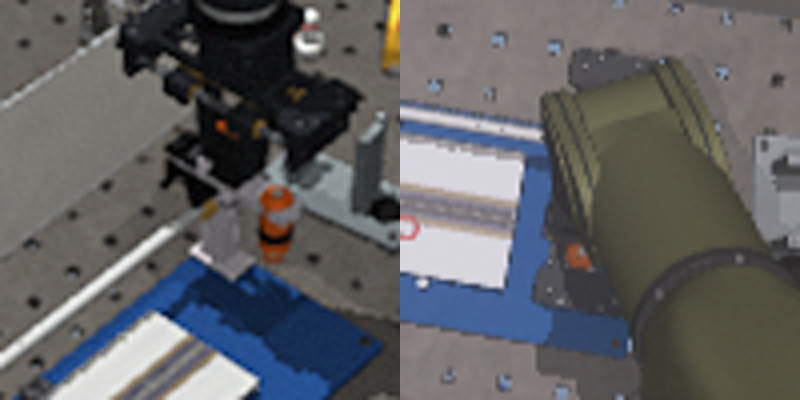

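Run:
```python
from h import *
B0=np.array([.585,.0228]);a=np.radians(-11.2);ex=np.array([np.cos(a),np.sin(a)]);ey=np.array([-ex[1],ex[0]])
for n,f in(('scene','s2'),('top','t2')):
    d=np.load(f+'.npz');P=pts(n,d['d']);hsv=cv2.cvtColor(d['p'],cv2.COLOR_RGB2HSV)
    H,S,V=[hsv[...,i].astype(int) for i in range(3)]
    J=np.dstack([(P[...,:2]-B0)@ex,(P[...,:2]-B0)@ey,P[...,2]])
    near=(abs(J[...,0]+.09)<.03)&(abs(J[...,1]+.144)<.04)&(J[...,2]>.1)&(J[...,2]<.2)
    o=near&(H>3)&(H<20)&(S>140);q=J[o];print(n,'orange',len(q),q.mean(0),q.min(0),q.max(0))
    top=q[q[:,2]>.172];print(' top',len(top),top.mean(0) if len(top) else '')
    h=(abs(J[...,0])<.03)&(abs(J[...,1]+.144)<.04)&(J[...,2]>.11)&(J[...,2]<.19)&(V<70);q=J[h]
    if len(q):print(' hook',len(q),q.mean(0),np.percentile(q,[3,50,97],axis=0))
```

```text
scene orange 89 [-0.09610187 -0.13688663  0.15108407] [-0.10707402 -0.14932696  0.10291896] [-0.08144093 -0.12806436  0.18340309]
 top 26 [-0.09510143 -0.13919314  0.17701768]
 hook 129 [-0.00564161 -0.13805035  0.15736104] [[-0.02438567 -0.15466299  0.13039214]
 [-0.00577355 -0.13628996  0.16016754]
 [ 0.01324683 -0.12848134  0.18462517]]
top orange 16 [-0.0986459  -0.13895162  0.17828485] [-0.10456703 -0.14703781  0.16948511] [-0.08956885 -0.13306177  0.18421794]
 top 15 [-0.09825892 -0.13898232  0.1788715 ]
```

Run:
```python
from h import *
def stat(f,g,yaw,z0):
    a=np.radians(yaw);ex=np.array([np.cos(a),np.sin(a)]);ey=np.array([-ex[1],ex[0]]);O=np.array(g)+.045*ex
    d=np.load(f+'.npz');P=pts('scene',d['d']);hsv=cv2.cvtColor(d['p'],cv2.COLOR_RGB2HSV);H,S,V=[hsv[...,i].astype(int) for i in range(3)]
    J=np.dstack([(P[...,:2]-O)@ex,(P[...,:2]-O)@ey,P[...,2]-z0])
    o=(abs(J[...,0]+.09)<.03)&(abs(J[...,1])<.03)&(J[...,2]>-.02)&(J[...,2]<.03)&(H>3)&(H<20)&(S>140)
    print(f,'probe',o.sum(),J[o].mean(0),np.percentile(J[o],[5,95],axis=0).round(4).tolist())
    h=(abs(J[...,0])<.035)&(abs(J[...,1])<.03)&(J[...,2]>-.028)&(J[...,2]<.003)&(V<70)
    print(' hook',h.sum(),J[h].mean(0),np.percentile(J[h],[5,95],axis=0).round(4).tolist())
stat('s0' if 0 else 'scene0',(.498,-.2938),-3.5,.085)
stat('s2',(.5125,-.108),-11.1,.1547)
```

```text
scene0 probe 55 [-0.09153129  0.00537031  0.00697978] [[-0.1019, -0.0099, -0.0134], [-0.0799, 0.0144, 0.0255]]
 hook 60 [-0.00719826  0.0086425  -0.01413722] [[-0.0203, -0.0079, -0.0245], [0.0145, 0.0184, 0.0002]]
s2 probe 65 [-0.0951706   0.00587504  0.00697916] [[-0.1055, -0.0047, -0.0132], [-0.0858, 0.013, 0.0256]]
 hook 61 [-0.0079551   0.00585845 -0.01418091] [[-0.023, -0.0064, -0.0244], [0.0134, 0.0139, -0.0003]]
```

>>> {"op": "step_arm", "data": {"increments": [[[0.2, -0.05, 0], [0, 0, 0]], [[0, 0, -0.5], [0, 0, 0]], [[0, 0, -0.5], [0, 0, 0]], [[0, 0, -0.5], [0, 0, 0]], [[0, 0, -0.5], [0, 0, 0]], [[0, 0, -0.5], [0, 0, 0]], [[0, 0, -0.5], [0, 0, 0]], [[0, 0, -0.5], [0, 0, 0]], [[0, 0, -0.3], [0, 0, 0]], [[0, 0, 0], [0, 0, 0]]]}}

```text
clock: 8.3
tool_pos: [0.5141, -0.1102, 0.1453]
eef_rot: [0.773, 0.634, -0.0, -0.0]
contact_force: [-1.5, 0.1, -4.0]
opening: 0.291
finger_force: 40.0
```

Run:
```python
from h import *
snap('scene','s3'); s=r.get_state(); print(s['tool_pos'],s['eef_rot'],s['contact_force'],s['moment'])
a=cv2.imread('pics/s3.png')[140:220,290:370]
cv2.imwrite('pics/s3c.png',cv2.resize(a,(560,560),interpolation=2))
```

```text
[ 0.5142478  -0.1101701   0.14557526] [ 7.73136411e-01  6.34239761e-01 -7.96998242e-05 -9.90910566e-05] [ 0.16200296 -0.63608088 -3.37076629] [-0.0003332  -0.04279928 -0.07376629]
```

View pics/s3c.png

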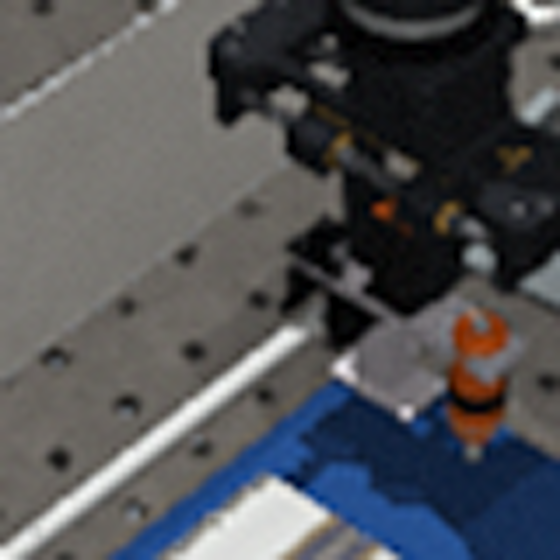

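The bar enters between the hook legs (crop 310,325). Lowering until it is fully seated.

>>> {"op": "step_arm", "data": {"increments": [[[0, 0, -0.4], [0, 0, 0]], [[0, 0, -0.4], [0, 0, 0]], [[0, 0, -0.4], [0, 0, 0]], [[0, 0, -0.3], [0, 0, 0]], [[0, 0, -0.3], [0, 0, 0]], [[0, 0, -0.3], [0, 0, 0]], [[0, 0, -0.2], [0, 0, 0]], [[0, 0, -0.2], [0, 0, 0]], [[0, 0, 0], [0, 0, 0]], [[0, 0, 0], [0, 0, 0]]]}}

```text
clock: 9.35
tool_pos: [0.5153, -0.1103, 0.1208]
eef_rot: [0.773, 0.634, 0.001, 0.001]
contact_force: [5.7, -0.8, -5.4]
opening: 0.291
finger_force: 40.0
```

>>> {"op": "step_arm", "data": {"increments": [[[0.2, -0.04, 0], [0, 0, 0]], [[0, 0, -0.1], [0, 0, 0]], [[0, 0, -0.1], [0, 0, 0]], [[0, 0, -0.1], [0, 0, 0]], [[0, 0, 0], [0, 0, 0]], [[0, 0, 0], [0, 0, 0]], [[0, 0, 0], [0, 0, 0]], [[0, 0, 0], [0, 0, 0]], [[0, 0, 0], [0, 0, 0]], [[0, 0, 0], [0, 0, 0]]]}}

```text
clock: 10.35
tool_pos: [0.5153, -0.1106, 0.1185]
eef_rot: [0.773, 0.634, -0.001, -0.0]
contact_force: [-2.3, 0.2, 7.6]
opening: 0.294
finger_force: 40.1
```

Seated (Fz +7.6 N). Easing the load a little and closing gently on the collar.

>>> {"op": "step_arm", "data": {"increments": [[[-0.06, 0, 0.15], [0, 0, 0]], [[-0.02, -0.1, 0], [0, 0, 0]], [[-0.02, -0.1, 0], [0, 0, 0]], [[-0.02, -0.1, 0], [0, 0, 0]], [[0, 0, 0], [0, 0, 0]], [[0, 0, 0], [0, 0, 0]], [[0, 0, 0], [0, 0, 0]], [[0, 0, 0], [0, 0, 0]], [[0, 0, 0], [0, 0, 0]], [[0, 0, 0], [0, 0, 0]]]}}

```text
clock: 11.35
tool_pos: [0.5152, -0.1113, 0.1191]
eef_rot: [0.772, 0.635, 0.001, -0.001]
contact_force: [1.0, 5.7, -1.1]
opening: 0.287
finger_force: 40.0
```

Collar contact is clear (+5.7 N in y), so the datum is found at TCP y = -0.1113. Pressing down once more, backing off, then raising 11 mm.

>>> {"op": "step_arm", "data": {"increments": [[[0.04, 0.2, 0], [0, 0, 0]], [[0, 0, -0.2], [0, 0, 0]], [[0, 0, 0], [0, 0, 0]], [[0, 0, 0], [0, 0, 0]], [[0, 0, 0], [0, 0, 0]], [[0, 0, 0], [0, 0, 0]], [[0, 0, 0], [0, 0, 0]], [[0, 0, 0], [0, 0, 0]], [[0, 0, 0], [0, 0, 0]], [[0, 0, 0], [0, 0, 0]]]}}

```text
clock: 12.35
tool_pos: [0.5152, -0.1109, 0.1181]
eef_rot: [0.773, 0.635, 0.0, -0.0]
contact_force: [-3.3, 4.0, 9.5]
opening: 0.288
finger_force: 40.1
```

>>> {"op": "step_arm", "data": {"increments": [[[0, 0, 0.3], [0, 0, 0]], [[0, 0, 0.3], [0, 0, 0]], [[0, 0, 0.3], [0, 0, 0]], [[0, 0, 0.3], [0, 0, 0]], [[0, 0, 0.2], [0, 0, 0]], [[0, 0, 0], [0, 0, 0]], [[0, 0, 0], [0, 0, 0]], [[0, 0, 0], [0, 0, 0]], [[0, 0, 0], [0, 0, 0]], [[0, 0, 0], [0, 0, 0]]]}}

```text
clock: 13.35
tool_pos: [0.5151, -0.1113, 0.1313]
eef_rot: [0.773, 0.634, -0.0, -0.0]
contact_force: [-0.9, 5.1, -2.5]
opening: 0.29
finger_force: 40.0
```

>>> {"op": "step_arm", "data": {"increments": [[[0.1, 0.5, 0], [0, 0, 0]], [[0.2, 1.0, 0], [0, 0, 0]], [[0.2, 1.0, 0], [0, 0, 0]], [[0.2, 1.0, 0], [0, 0, 0]], [[0.2, 1.0, 0], [0, 0, 0]], [[0.2, 1.0, 0], [0, 0, 0]], [[0.2, 1.0, 0], [0, 0, 0]], [[0.2, 1.0, 0], [0, 0, 0]], [[0.1, 0.7, 0], [0, 0, 0]], [[0, 0, 0], [0, 0, 0]]]}}

```text
clock: 14.35
tool_pos: [0.5318, -0.028, 0.1313]
eef_rot: [0.773, 0.635, 0.001, -0.0]
contact_force: [0.5, 0.0, -3.2]
opening: 0.288
finger_force: 39.9
```

>>> {"op": "step_arm", "data": {"increments": [[[0.2, 1.0, 0], [0, 0, 0]], [[0.2, 1.0, 0], [0, 0, 0]], [[0.2, 1.0, 0], [0, 0, 0]], [[0.2, 1.0, 0], [0, 0, 0]], [[0.2, 1.0, 0], [0, 0, 0]], [[0.15, 0.8, 0], [0, 0, 0]], [[0.05, 0.4, 0], [0, 0, 0]], [[0, 0, 0], [0, 0, 0]], [[0, 0, 0], [0, 0, 0]], [[0, 0, 0], [0, 0, 0]]]}}

```text
clock: 15.35
tool_pos: [0.5434, 0.0315, 0.1312]
eef_rot: [0.773, 0.634, -0.0, 0.0]
contact_force: [-0.7, 0.1, -3.3]
opening: 0.295
finger_force: 39.9
```

Run:
```python
from h import *
snap('scene','s4'); snap('top','t4'); s=r.get_state(); print(s['tool_pos'],s['eef_rot'],s['contact_force'])
a=cv2.imread('pics/s4.png')[190:260,290:360]
b=cv2.imread('pics/t4.png')[185:245,270:330]
cv2.imwrite('pics/s4c.png',np.hstack([cv2.resize(a,(400,400),interpolation=2),cv2.resize(b,(400,400),interpolation=2)]))
q=s['eef_rot'];tcp=s['tool_pos']
from scipy.spatial.transform import Rotation as Rt
ty=Rt.from_quat(q).as_matrix()[:,1];print('tooly',ty)
tip=tcp[:2]-.045*ty[:2];print('tip pred',tip,'z',tcp[2]-.029-.065+0)
d=np.load('s4.npz');hsv=cv2.cvtColor(d['p'],cv2.COLOR_RGB2HSV);H,S,V=[hsv[...,i].astype(int) for i in range(3)]
c,f=K('scene')
def proj(n,X):
    c,f=K(n);Y=np.array(c['R'])@X+c['t'];s=Y[:2]/Y[2];s=s*(1+c['k1']*(s@s));return s*f+[c['cx'],c['cy']]
print('tip px',proj('scene',np.r_[tip,tcp[2]-.094]),'ring px scene',proj('scene',np.array([.4985,.0424,.03])))
P=pts('scene',d['d']);o=(abs(P[...,0]-tip[0])<.03)&(abs(P[...,1]-tip[1])<.03)&(P[...,2]>.06)&(P[...,2]<.16)&(H>3)&(H<20)&(S>140)
v,u=np.nonzero(o);print('orange px rows',[(vv,u[v==vv].min(),u[v==vv].max()) for vv in np.unique(v)])
# predicted housing axis px
for z in(.024,0,-.02,-.046): print(z,proj('scene',np.r_[tip,tcp[2]-.029+z]))
```

```text
[0.54343852 0.03168825 0.13122211] [ 7.73476939e-01  6.33824403e-01 -1.80970527e-04  1.38680420e-04] [-0.63238169  0.66595088 -3.71295708]
tooly [ 9.80497167e-01 -1.96533215e-01 -1.48748597e-05]
tip pred [0.49931615 0.04053224] z 0.03722210577204707
tip px [326.99929533 232.61133166] ring px scene [326.93175902 234.56402032]
orange px rows [(np.int64(212), np.int64(326), np.int64(326)), (np.int64(213), np.int64(325), np.int64(330)), (np.int64(214), np.int64(324), np.int64(330)), (np.int64(215), np.int64(324), np.int64(331)), (np.int64(216), np.int64(324), np.int64(331)), (np.int64(217), np.int64(324), np.int64(330)), (np.int64(218), np.int64(325), np.int64(325)), (np.int64(219), np.int64(324), np.int64(324)), (np.int64(220), np.int64(324), np.int64(324)), (np.int64(221), np.int64(324), np.int64(325)), (np.int64(222), np.int64(324), np.int64(331)), (np.int64(223), np.int64(324), np.int64(331)), (np.int64(224), np.int64(325), np.int64(330)), (np.int64(225), np.int64(324), np.int64(331)), (np.int64(226), np.int64(324), np.int64(331)), (np.int64(227), np.int64(324), np.int64(331)), (np.int64(228), np.int64(326), np.int64(329)), (np.int64(229), np.int64(326), np.int64(329))]
0.024 [326.7929881  213.70283145]
0 [326.85023944 218.95136759]
-0.02 [326.89701785 223.23903669]
-0.046 [326.95660357 228.69962618]
```

View pics/s4c.png

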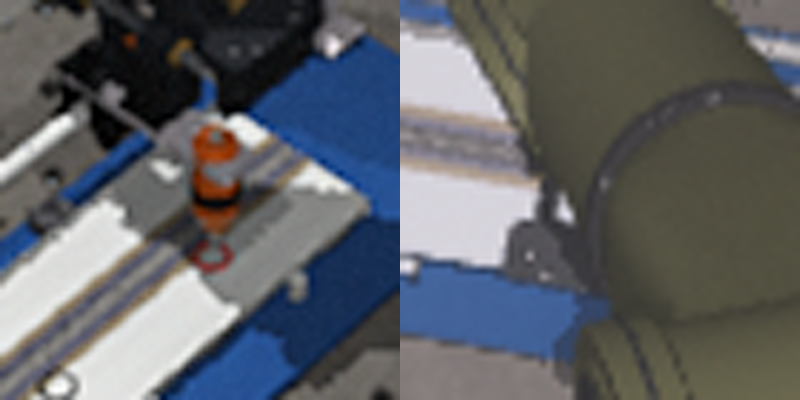

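The ring is visible under the tip: ring centre about px (326.7,234), housing axis at column 327.5. About 2.5 mm more along +y is needed, which agrees with the datum figure.

>>> {"op": "step_arm", "data": {"increments": [[[0.05, 0.25, 0], [0, 0, 0]], [[0, 0, 0], [0, 0, 0]], [[0, 0, 0], [0, 0, 0]], [[0, 0, 0], [0, 0, 0]], [[0, 0, 0], [0, 0, 0]], [[0, 0, 0], [0, 0, 0]], [[0, 0, 0], [0, 0, 0]], [[0, 0, 0], [0, 0, 0]], [[0, 0, 0], [0, 0, 0]], [[0, 0, 0], [0, 0, 0]]]}}

```text
clock: 16.45
tool_pos: [0.544, 0.0349, 0.1312]
eef_rot: [0.773, 0.634, 0.0, 0.0]
contact_force: [0.4, -0.1, -4.4]
opening: 0.288
finger_force: 39.9
```

Run:
```python
from h import *
from scipy.spatial.transform import Rotation as Rt
p,d=snap('scene','s5'); s=r.get_state(); tcp=s['tool_pos'];ty=Rt.from_quat(s['eef_rot']).as_matrix()[:,1];tip=tcp-.045*ty;print(tcp,s['contact_force'],'tip pred',tip)
hsv=cv2.cvtColor(p,cv2.COLOR_RGB2HSV);H,S,V=[hsv[...,i].astype(int) for i in range(3)]
P=pts('scene',d);n=(abs(P[...,0]-tip[0])<.03)&(abs(P[...,1]-tip[1])<.03)
o=n&(P[...,2]>.06)&(H>3)&(H<20)&(S>140);v,u=np.nonzero(o);k=(v<218)&(v>213)|(v>221)&(v<228);print('axis col',u[k].mean())
g=p.astype(float);w=np.clip(g[...,0]-g[...,1:].max(2)-25,0,None);w[(P[...,2]>.045)]=0
sub=w[227:243,316:338];print(sub[:, :].astype(int))
vv,uu=np.nonzero(sub>0);uu+=316;vv+=227
e=cv2.fitEllipse(np.c_[uu,vv].astype(np.float32)) if len(uu)>5 else None;print(e)
if e: print(onz('scene',[e[0]],.03))
print('stem rows', [ (y,p[y,322:333].mean(1).astype(int).tolist()) for y in range(227,236)])
```

```text
[0.54402189 0.0348693  0.13122469] [-0.59093981  0.19463101 -4.12695807] tip pred [0.49989078 0.0436696  0.13122217]
axis col 326.2881355932203
[[ 0  0  0  0  0  0  0  0  0  0  0  0  0  0  0  0  0  0  0  0  0  0]
 [ 0  0  0  0  0  0  0  7  0  0  0  0  0  0  0  0  0  0  0  0  0  0]
 [ 0  0  0  0  0  0  0  0  7  0  0  0  0  0  0  0  0  0  0  0  0  0]
 [ 0  0  0  0  0  0  0  0  0 11  0  0  0  0  0  0  0  0  0  0  0  0]
 [ 0  0  0  0  0  0  0  0  0  0  0  0  0  0  0  0  0  0  0  0  0  0]
 [ 0  0  0  0  0  0  0  0  0  0  0  0  6  0  0  0  0  0  0  0  0  0]
 [ 0  0  0  0  0  0  0  0  7  9  0  0 23 36  0  0  0  0  0  0  0  0]
 [ 0  0  0  0  0  0  0  0 11  0  0  0  0 27 23  0  0  0  0  0  0  0]
 [ 0  0  0  0  0  0  0 12 32  0  0  0  0 26 17  0  0  0  0  0  0  0]
 [ 0  0  0  0  0  0  0  0  9 39 40 26 47 31  0  0  0  0  0  0  0  0]
 [ 0  0  0  0  0  0  0  0  0  9 21  8 11  0  0  0  0  0  0  0  0  0]
 [ 0  0  0  0  0  0  0  0  0  0  0  0  0  0  0  0  0  0  0  0  0  0]
 [ 0  0  0  0  0  0  0  0  0  0  0  0  0  0  0  0  0  0  0  0  0  0]
 [ 0  0  0  0  0  0  0  0  0  0  0  0  0  0  0  0  0  0  0  0  0  0]
 [ 0  0  0  0  0  0  0  0  0  0  0  0  0  0  0  0  0  0  0  0  0  0]
 [ 0  0  0  0  0  0  0  0  0  0  0  0  0  0  0  0  0  0  0  0  0  0]]
((325.8213806152344, 233.14076232910156), (5.846015930175781, 9.483821868896484), 143.05645751953125)
[[0.50464335 0.0391151  0.03      ]]
stem rows [(227, [49, 54, 52, 41, 32, 40, 49, 44, 59, 62, 49]), (228, [41, 56, 69, 62, 59, 62, 65, 64, 65, 61, 78]), (229, [41, 57, 75, 83, 84, 82, 76, 62, 56, 81, 101]), (230, [49, 54, 63, 71, 71, 71, 58, 59, 79, 100, 107]), (231, [59, 58, 46, 51, 81, 79, 63, 84, 102, 106, 102]), (232, [55, 49, 40, 54, 87, 89, 72, 92, 110, 103, 100]), (233, [45, 43, 42, 49, 79, 82, 64, 70, 94, 100, 110]), (234, [37, 44, 56, 75, 94, 95, 95, 73, 76, 113, 130]), (235, [45, 41, 57, 92, 112, 109, 97, 66, 87, 132, 136])]
```

Axis column is 326.3 against the ring's 326.7, so I'll go back 1 mm, then lower steadily.

>>> {"op": "step_arm", "data": {"increments": [[[-0.02, -0.1, 0], [0, 0, 0]], [[0, 0, 0], [0, 0, 0]], [[0, 0, 0], [0, 0, 0]], [[0, 0, -0.3], [0, 0, 0]], [[0, 0, -0.2], [0, 0, 0]], [[0, 0, 0], [0, 0, 0]], [[0, 0, 0], [0, 0, 0]], [[0, 0, 0], [0, 0, 0]], [[0, 0, 0], [0, 0, 0]], [[0, 0, 0], [0, 0, 0]]]}}

```text
clock: 17.5
tool_pos: [0.5439, 0.0339, 0.1263]
eef_rot: [0.773, 0.634, 0.0, 0.0]
contact_force: [-0.2, -0.1, -3.8]
opening: 0.29
finger_force: 39.9
```

```bash
cat > c.py <<'E'
import sys
from h import *
from scipy.spatial.transform import Rotation as Rt
p,d=snap('scene',sys.argv[1]); s=r.get_state(); tcp=s['tool_pos'];M=Rt.from_quat(s['eef_rot']).as_matrix();tip=tcp-.045*M[:,1];print(tcp,s['contact_force'],s['moment'],'tip',tip,'tooly',M[:,1],'toolz',M[:,2])
hsv=cv2.cvtColor(p,cv2.COLOR_RGB2HSV);H,S,V=[hsv[...,i].astype(int) for i in range(3)]
P=pts('scene',d);o=(abs(P[...,0]-tip[0])<.03)&(abs(P[...,1]-tip[1])<.03)&(P[...,2]>.05)&(H>3)&(H<20)&(S>140);v,u=np.nonzero(o)
c=[(u[v==y].min()+u[v==y].max())/2 for y in np.unique(v) if np.ptp(u[v==y])>=5];print('axis col',np.mean(c),'rows',v.min(),v.max())
g=p.astype(int);w=np.clip(g[...,0]-g[...,1:].max(2)-20,0,None);w[P[...,2]>.045]=0;print(w[230:240,320:334])
cv2.imwrite(f'pics/{sys.argv[1]}c.png',cv2.resize(p[195:255,295:355,::-1],(540,540),interpolation=2))
E
python3 c.py s6
```

```text
[0.54385295 0.03386467 0.12627948] [-0.25299813 -0.18410045 -2.97095773] [-0.01764175 -0.06615372 -0.00589222] tip [0.49972185 0.04266502 0.1262727 ] tooly [ 9.80691067e-01 -1.95563310e-01  1.50473923e-04] toolz [ 1.56103283e-04  1.33725191e-05 -9.99999988e-01]
axis col 326.77272727272725 rows 190 231
[[ 0  0  0  0  6  0  0  0  0  0  0  0  0  0]
 [ 0  0  0  0  0 11  0  0  0  0  0  0  0  0]
 [ 0  0  0  0  0 19 15  0 16  5  0  0  0  0]
 [ 0  0  0  0 11 12  0  0 11 42  0  0  0  0]
 [ 0  0  0  4 15  0  0  0  0 34 27  0  0  0]
 [ 0  0  0 15 37  0  0  0  0 33 20  0  0  0]
 [ 0  0  0  0 15 44 46 31 45 26  0  0  0  0]
 [ 0  0  0  0  0 14 26 18 14  0  0  0  0  0]
 [ 0  0  0  0  0  0  0  0  0  0  0  0  0  0]
 [ 0  0  0  0  0  0  0  0  0  0  0  0  0  0]]
```

Aligned: axis column 326.8, ring 326.8. Letting the hook down.

>>> {"op": "step_arm", "data": {"increments": [[[0, 0, -0.15], [0, 0, 0]], [[0, 0, -0.15], [0, 0, 0]], [[0, 0, -0.15], [0, 0, 0]], [[0, 0, -0.15], [0, 0, 0]], [[0, 0, -0.15], [0, 0, 0]], [[0, 0, -0.05], [0, 0, 0]], [[0, 0, 0], [0, 0, 0]], [[0, 0, 0], [0, 0, 0]], [[0, 0, 0], [0, 0, 0]], [[0, 0, 0], [0, 0, 0]]]}}

```text
clock: 18.55
tool_pos: [0.5441, 0.0339, 0.1185]
eef_rot: [0.773, 0.634, 0.0, 0.0]
contact_force: [-0.0, -0.8, 3.6]
opening: 0.291
finger_force: 39.9
```

```bash
python3 c.py s7
```

```text
[0.54405366 0.03388578 0.1184661 ] [-0.06402374 -0.85155394  4.66817305] [-0.08096719  0.04341555  0.02790441] tip [0.49992301 0.04268835 0.11843754] tooly [ 9.80681004e-01 -1.95612793e-01  6.34495508e-04] toolz [ 6.55032573e-04  4.02971121e-05 -9.99999785e-01]
axis col 326.6666666666667 rows 192 232
[[ 0  0  0  9  0  0  0  0  0  0  0  0  0  0]
 [ 0  0  0  0  3  0  0  0  0  0  0  0  0  0]
 [ 0  0  0  0  0  0  0  0  0  0  0  0  0  0]
 [ 0  0  0  0 11 22 13 12 27 36  0  0  0  0]
 [ 0  0  0  5 15  0  0  0  0 32 27  0  0  0]
 [ 0  0  0 16 37  0  0  0  0 32 27  0  0  0]
 [ 0  0  0  0 14 44 45 33 43 29  0  0  0  0]
 [ 0  0  0  0  0 14 28 18 14  0  0  0  0  0]
 [ 0  0  0  0  0  0  0  0  0  0  0  0  0  0]
 [ 0  0  0  0  0  0  0  0  0  0  0  0  0  0]]
```

View pics/s7c.png

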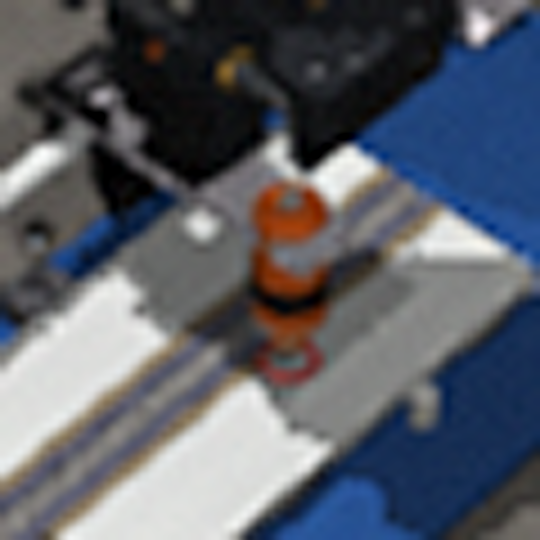

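The tip sits inside the ring (crop 290,362), with the load shared by tip and hook. A slight extra press will make sure the hook is seated.

>>> {"op": "step_arm", "data": {"increments": [[[0, 0, -0.05], [0, 0, 0]], [[0, 0, 0], [0, 0, 0]], [[0, 0, 0], [0, 0, 0]], [[0, 0, 0], [0, 0, 0]], [[0, 0, 0], [0, 0, 0]], [[0, 0, 0], [0, 0, 0]], [[0, 0, 0], [0, 0, 0]], [[0, 0, 0], [0, 0, 0]], [[0, 0, 0], [0, 0, 0]], [[0, 0, 0], [0, 0, 0]]]}}

```text
clock: 19.6
tool_pos: [0.544, 0.0339, 0.1184]
eef_rot: [0.773, 0.634, 0.0, 0.0]
contact_force: [-1.6, -0.5, 8.1]
opening: 0.289
finger_force: 39.9
```

```bash
python3 -c "
from plant import r
print(r.finish_job())"
```

```text
the job is handed in; nothing more can be done
None
```

The job is handed in at about 20 s: the hook is seated on the bar, the carrier is level and still gripped, and the tip is pressing inside the red ring; the stem depth I inferred from the seat height and forces, not from a direct reading.

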